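Seat a splined wheel hub on its arbor and index it under the dial gauge

ROBOT

A 6-joint arm with a two-finger parallel gripper is mounted at the origin on a cart in front of the work surface, level with it; the furniture and walls round the work are solid. World frame = base frame: x ahead of the robot, y to its left, z up, the work surface at z = 0. Lengths are in m, angles in rad, forces in N, time in s.
With the tool pointing down it reaches from about 0.425 to 0.95 m from the base axis. Payload 14.7 kg.
Tool frame: the origin (TCP) lies between the finger pads; the fingertips stand 14 mm ahead of it and the grasp point (between the pads) lies 5 mm behind it (r.tip_extent is the distance from the TCP to the fingertips, in m); z points along the fingers, y is the line along which they close (so a half turn about z gives the same grasp; the last joint's range is limited). The gripper opens to 85 mm and grips with 20 to 120 N. Pads are 22 mm wide; open, the fingers measure 114 mm over their backs; the gripper's body (76 mm by 85 mm) begins 54 mm behind the grasp point. The pads swing forward as they close: fully open they stand 13 mm farther back than shut.
Start: joints at [-1.253, 0.48, 1.596, -0, 1.065, -0.047], TCP at [0.232, -0.607, 0.245] pointing down, gripper open.
Joint ranges: [-2.75, 2.75], [-0.82, 2.05], [0.23, 2.67], [-1.56, 4.7], [0.09, 2.69], [-2.92, 2.92]. Speed limits (rad/s): [1.89, 1.89, 2.39, 3.01, 3.01, 3.01].

INTERFACE

Orientations are given as a unit quaternion [x, y, z, w].
In Python, from bench import r gives the robot as it stands.
- The arm moves only by the tool move_arm, never from a script. Its argument "deltas" is a list of rows, each an object with "translation": the shift along the tool's x, y, z in mm, a list of three; "spin": the turn about the tool's z in degrees. In form: [{"translation": [x, y, z], "spin": spin}, ...]. A call has 1 to 20 rows; each row is the pose to reach, as a shift and turn from the pose commanded when the call began, along the tool's axes at that moment; what a row does not reach only later rows make up. A row lasts 1/8 s, in which the tool goes at most 62.5 mm and 10.7 degrees, less where a joint would pass 70% of its speed; a pose out of reach is approached as far as the arm can. A call with a gripper value outside its range is refused whole. "grip" is the gripper command: -1 is fully open, 1 is shut, values between are in proportion, set as the call begins (left out, the last holds). The fingers move at their own pace and stop on an object; "squeeze" is the grip in N (left out, the last holds). Time passes only in rows, so rows that repeat a pose let the fingers close. It gives the time, the measured TCP pose, the force, the opening and the grip force at its end, in the units of the state.
- r.read_state(): the state, without advancing time (a new reading comes with each control period).
- r.get_image(name): name is "side" or "top"; returns the picture (384x512x3 uint8, red, green, blue); there is no depth.
- r.camera_model(name): a dict with "fx", "fy", "cx", "cy" (pixels), "k1" (the pictures are not rectified: a ray, as slopes to the right and down, at radius r is drawn at 1 + k1 r^2 times it, then the intrinsics apply), "R" (3x3) and "t" (3): a world point X has camera coordinates R X + t. Camera axes: x right, y down, z forward; pixel columns grow to the right and rows downward; lengths in m; the calibration is good to about 2 mm. A picture is of the moment at which its call begins. camera_model takes no time and is no camera call.
- r.job_done(): hands the job in; it is judged then, once.
The state is a dict: "t": time; "q": joint angles; "qd": joint speeds; "joint_efforts": joint torques, N m; "ee_pos": TCP position; "ee_rot": TCP orientation; "ft_force": force on the tool from outside, world axes, zero at the start; "torque": the same for the moment, N m; "opening": opening from 0.0 (shut) to 1.0 (fully open); "gripper_force": force on a finger pad.
Only numpy, scipy, OpenCV 4.12 (cv2) and the standard library are available. Lean on these libraries where they do the work, as an engineer would, in place of code of your own. Each camera call takes 0.05 s, during which the arm holds its last target. There are 200 camera calls.

TASK

The wheel hub is only resting on the end of the splined arbor: work it round by its studs until the teeth mesh and press it down until it sits fully home on its seat. Then lift the spring plunger by its black knob, swing the table round with it until the plunger can drop home in the hole with the red ring, which brings the hub under the dial gauge for its height check, and let go. Do not touch the gauge, and leave the gear, the feeler gauge and the screwdriver where they lie.

Things in the scene. Friction and masses are not known exactly. Their poses are not given: they have to be found in the camera images.
- hub_center (a point): Aluminium wheel hub, about 0.5 kg: barrel 51 mm across and 48 mm high, flange 104 mm across, four studs on top. Point on its axis, 24 mm above the underside; z up the axis. Flange top is 5 mm above this point. At the start it only rests on the ends of the arbor's teeth, 26 mm above its seat, round the arbor's plain nose. Home = this point 24 mm above arbor_seat.
- hub_stud (a point): Foot of one of the hub's four upright dark studs, on its axis at the flange's top face; the point turns with the hub and has its axes. Studs are 12 mm thick, 16 mm tall, at 40 mm radius and 45, 135, 225, 315 degrees from the hub's x axis; this is the one at 45. Pushing any stud sideways near its foot (1 to 3 N) turns the resting hub; pushed high or hard it tips.
- hub_boss (a point): Centre of the flat top of the hub's closed boss (51 mm across), where to press; 24 mm above hub_center and 48 mm above arbor_seat when home. Once the teeth mesh the hub sinks about 4 mm by its weight and stops on three sprung balls; 8 to 16 N straight down here carries it past them and the last 21 mm home. If it meshed askew, the same press rights it.
- arbor_seat (a point): Centre of the flat seat (48 mm across) at the foot of the upright splined arbor on the table; z up. The arbor is 40 mm tall with 6 teeth. They mesh with the hub's bore when the hub's x axis is turned by 0 or a multiple of 60 degrees (3 degrees play either way) from this point's x axis; at the start it is 11 to 49 degrees past that. The arbor turns only with the table.
- knob_grip (a point): Middle of the black round knob of the spring plunger, on an ear of the table 112 mm from its axis. The knob runs from 13 mm below to 12 mm above this point, 23 mm thick below, 29 mm at the top, spins freely, red dot on top; a sleeve 23 mm across stands below it. Pull it straight up to unlock; held up, it is the handle to swing the table in a level arc about its axis.
- plunger (a joint): Lift of the spring plunger in m: 0 is home in a hole; above 0.010 the pin is clear of the ring; 0.018 is the stop. The spring presses it down with 4 N at 0 and 8 N at the stop. Let go between holes, its round tip rides on the ring.
- dial (a joint): Turn of the table in rad, clockwise seen from above: 0 at the loading station, where it starts locked; 1.571 (a quarter turn clockwise) brings the hub under the gauge and the plunger over the red-ringed hole. Once unlocked it turns with slight friction, about 1 N at the knob.
- gauge_hole (a point): Centre of the mouth of the bushed hole with the red ring round it, 12 mm wide, in the steel index ring of the base, 112 mm from the table's axis. The plunger has to drop home here. It lies a quarter turn clockwise, seen from above, from the hole where the plunger starts.
- gauge_tip (a point): Measuring tip of the dial gauge, over the station at the back of the table, 95 mm above the bench. It clears the boss of a hub that is fully home by 5 mm; a hub that is not home would hit it. A wall shelf overhangs the back of the bench: its front edge is 0.61 m ahead of the robot and 0.49 m above the bench, so keep the wrist low or in front of it.
- base: Green cast base of the index table, 258 mm across, bolted down. Origin on the table's turning axis at bench level; x points to the gauge column, z up. Index ring top 26 mm, table top 38 mm above the bench. At the loading station the arbor is 75 mm along +y from the axis and the plunger at 225 degrees; swung, they are at 0 and 135 degrees.
- gauge: Dial gauge on its steel column at the back of the base; same origin and axes as the base. Column 162 mm along x, 213 mm high; white dial 57 mm across, centred 75 mm along x and 164 mm up, its stem reaching down to the tip. Not to be touched.
- gear: Loose steel pinion, 56 mm across and 28 mm high, lying to the right of the base; origin at the centre of its underside. To be left alone.
- feeler: Loose closed feeler gauge, 22 x 99 x 10 mm, long along its y, lying at the front right of the base; origin at the centre of its underside. To be left alone.
- driver: Loose screwdriver with red handle, 160 mm long along its y and 25 mm thick, lying to the left of the base; origin at the centre of its underside. To be left alone.
There are look-alikes about, which are no part of the job. Of the things like the part that bears hub_center, leave any that is purple; of the rest the smaller one is meant.

How it is judged:
On the way, in this order (a step that is already met when the one before it is completed fails the run):
1. the hub is meshed and fully home on its seat while the table is still locked at the loading station (z of hub_center in the frame of arbor_seat below 0.0265 m and horizontal distance between hub_center and arbor_seat below 0.003 m and angle between hub_center's own z axis and vertical below 0.05 rad and value of joint dial below 0.1 rad), for 0.2 s.
2. the plunger is lifted clear of its hole, the hub still home (value of joint plunger above 0.009 m and z of hub_center in the frame of arbor_seat below 0.0265 m), for 0.1 s.
At the end, for the whole second after the job is handed in: Hub within 2.5 mm of its seat, upright and centred; table turned 1.57 rad, within 0.03; plunger dropped home in the red-ringed hole (lift under 2 mm). Gauge never touched; gear, feeler gauge and screwdriver moved less than 30 mm (z of hub_center in the frame of arbor_seat below 0.0265 m and horizontal distance between hub_center and arbor_seat below 0.003 m and angle between hub_center's own z axis and vertical below 0.05 rad and value of joint dial between 1.54 and 1.6 rad and value of joint plunger below 0.002 m).
It fails at once if the dial gauge is touched (contact force between gauge and anything else above 2 N).
It fails at once if the gear is shifted by more than 30 mm (distance of gear from where it was at the start of the episode above 0.03 m).
It fails at once if the feeler gauge is shifted by more than 30 mm (distance of feeler from where it was at the start of the episode above 0.03 m).
It fails at once if the screwdriver is shifted by more than 30 mm (distance of driver from where it was at the start of the episode above 0.03 m).
It also fails if it takes over 54 s, if anything falls off the work surface, if the arm or the gripper's body presses on something with over 40 N, if the wrist force passes 120 N, or if a joint passes its speed limit or range.

## Working session

There is one attempt and no reset: what is moved stays moved. The work goes in short steps, Python scripts to look and compute and a tool call to move; the robot and the scene stay as the last step left them, time stands still between calls to the robot, and variables do not carry over. Pictures are saved under pics/ and viewed, at most 13 in all, crops included, and the job is handed in when it is done.

Besides the shell and the picture viewer there is one more tool, called as a command line: name --argument value ..., lists and objects as JSON in quotes. move_arm: Moves the arm, as the interface text tells. Its arguments: {"type":"object","properties":{"deltas":{"type":"array"},"grip":{"type":"number"},"squeeze":{"type":"number"}},"required":["deltas"]}

```bash
mkdir -p pics; cat > h.py <<'E'
import numpy as np, cv2
from bench import r
def save(n,name,box=None,s=1):
    im=r.get_image(n)[:,:,::-1]
    cv2.imwrite(f'pics/{name}_full.png',im)
    if box: im=im[box[1]:box[3],box[0]:box[2]]
    if s!=1: im=cv2.resize(im,None,fx=s,fy=s,interpolation=cv2.INTER_CUBIC)
    cv2.imwrite(f'pics/{name}.png',im)
def cam(n):
    m=r.camera_model(n);return m,np.array(m['R']),np.array(m['t'])
def proj(n,X):
    m,R,t=cam(n);c=np.atleast_2d(X)@R.T+t
    s=c[:,:2]/c[:,2:];s=s*(1+m['k1']*(s**2).sum(1,keepdims=True))
    return s*[m['fx'],m['fy']]+[m['cx'],m['cy']]
def unproj(n,px,z):
    m,R,t=cam(n);d=(np.atleast_2d(px)-[m['cx'],m['cy']])/[m['fx'],m['fy']]
    s=d.copy()
    for _ in range(20): s=d/(1+m['k1']*(s**2).sum(1,keepdims=True))
    w=np.c_[s,np.ones(len(s))]@R; C=-R.T@t
    return C+w*((z-C[2])/w[:,2])[:,None]
E
python3 - <<'E'
from h import *
a=r.get_image('top');b=r.get_image('side')
cv2.imwrite('pics/t0.png',a[:,:,::-1]);cv2.imwrite('pics/s0.png',b[:,:,::-1])
for n in('top','side'):
  m,R,t=cam(n);print(n,m['fx'],m['cx'],m['cy'],m['k1'],-R.T@t,R.round(2).tolist())
s=r.read_state();print(s)
E
```

```text
top 362.30343780398624 250.21269278503598 189.95459168318303 0.015217784431844695 [ 0.42773041 -0.01824857  1.2150385 ] [[0.02, -1.0, -0.01], [-1.0, -0.02, -0.07], [0.07, 0.02, -1.0]]
side 447.45059722450304 255.80350328189454 191.5036389785683 -0.03208843011944415 [ 0.50838353 -1.08749239  0.6932302 ] [[1.0, 0.03, 0.01], [0.02, -0.47, -0.88], [-0.02, 0.88, -0.47]]
{'t': 0.1, 'q': array([-1.25259525e+00,  4.80747487e-01,  1.59681367e+00, -1.70184163e-05,
        1.06511094e+00, -4.66107018e-02]), 'qd': array([ 2.11152543e-03,  4.75494560e-04, -2.31366272e-03, -8.25646409e-04,
       -5.91802299e-05,  1.36311788e-03]), 'joint_efforts': array([ 1.37898754e-03, -9.52256298e+01, -4.31041789e+01,  1.74758981e-05,
        5.27215772e-03, -3.70124087e-05]), 'ee_pos': array([ 0.23179853, -0.60687993,  0.24474956]), 'ee_rot': array([ 9.83409229e-01,  1.81400101e-01, -8.04405779e-05, -5.33749442e-04]), 'ft_force': array([-0.72317645, -0.06029975, -0.09246596]), 'torque': array([-0.00742313, -0.0438733 , -0.01569856]), 'gripper_force': 0.0, 'opening': 0.9979804869041776}
```

View pics/t0.png

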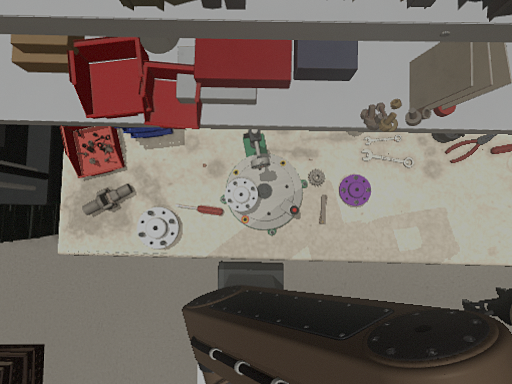

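View pics/s0.png

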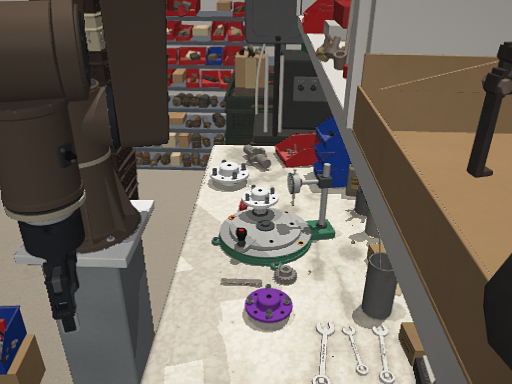

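Look-alikes in the top view: silver hub on the table (242,195), larger silver hub (157,229), purple hub (355,190). I choose the one at (242,195): not purple, smaller, and sitting on the arbor. The knob is at (294,210) and the gauge at about (258,160). Close crops come next.

```bash
python3 - <<'E'
from h import *
a=cv2.imread('pics/t0.png')[140:240,205:325];b=cv2.imread('pics/s0.png')[170:270,205:345]
a=cv2.resize(a,None,fx=6,fy=6,interpolation=cv2.INTER_CUBIC);b=cv2.resize(b,None,fx=5.7,fy=5.7,interpolation=cv2.INTER_CUBIC)
cv2.imwrite('pics/ta.png',a);cv2.imwrite('pics/sb.png',b)
E
```

```text
(no output)
```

View pics/ta.png

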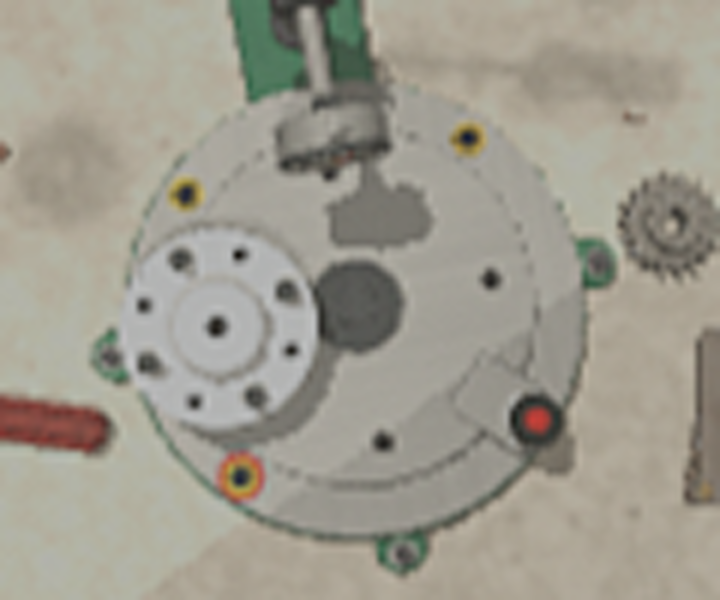

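View pics/sb.png

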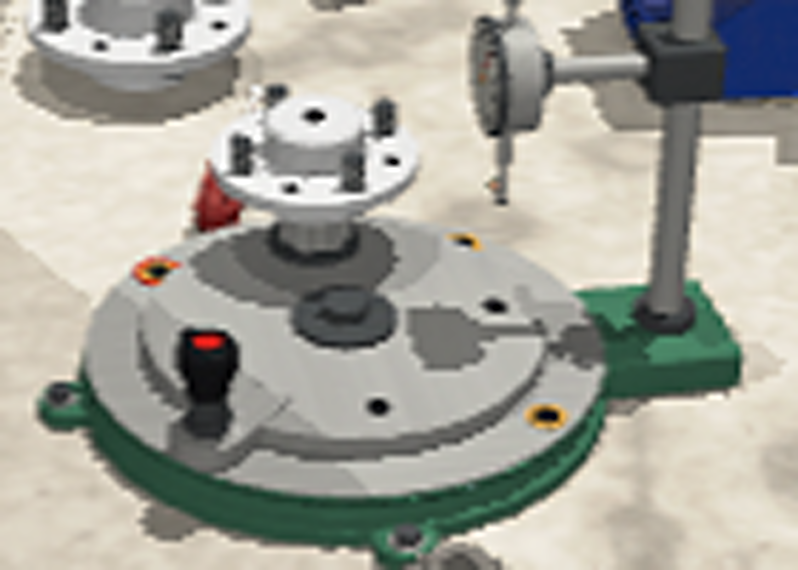

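```bash
python3 - <<'E'
from h import *
from scipy.optimize import least_squares as LS
T=lambda p:(np.array(p)+.5)/6-.5+[205,140]
S=lambda p:(np.array(p)+.5)/5.7-.5+[205,170]
def pts(b,l):
    x,y,w=b; return np.array([[x+ra*np.cos(w+a),y+ra*np.sin(w+a),z] for ra,a,z in l])
d=np.deg2rad
ht=[(.112,d(135),.026),(.112,d(45),.026),(.112,d(-45),.026)]
pt=T([(240,477),(187,193),(468,138)])
hs=[(.112,d(135),.026),(.112,d(45),.026),(.112,d(-45),.026)]
ps=S([(155,270),(464,241),(547,415)])
def f(b,w=(1,1)): return np.r_[w[0]*(proj('top',pts(b,ht))-pt).ravel(),w[1]*(proj('side',pts(b,hs))-ps).ravel()]
for w in((1,0),(0,1),(1,1)):
    o=LS(lambda b:f(b,w),[.43,-.05,0],x_scale=[.1,.1,.1],diff_step=1e-4);print(w,o.x,np.rad2deg(o.x[2]),abs(o.fun).max())
b=o.x
seat=pts(b,[(.075,np.pi/2,.042)])[0];print('seat',seat,'knob',pts(b,[(.112,d(225),.08)]),'red',pts(b,ht[:1]))
print('boss',unproj('top',T([(217,326)]),.116),unproj('side',S([(314,116)]),.116))
st=T([(181,258),(288,289),(148,361),(256,396)]);ss=S([(240,140),(384,102),(353,155),(276,90)])
def g(h,w=(1,1)):
    P=[[h[0]+.04*np.cos(h[2]+d(a)),h[1]+.04*np.sin(h[2]+d(a))] for a in(45,315,135,225)]
    P=np.c_[P,[.113]*4]
    return np.r_[w[0]*(proj('top',P)-st).ravel(),w[1]*(proj('side',P[[2,1,3,0]])-ss).ravel()]
for w in((1,0),(0,1),(1,1)):
    o=LS(lambda b:g(b,w),[seat[0],seat[1],0],x_scale=[.1,.1,.1],diff_step=1e-4);print(w,o.x,'rel deg',np.rad2deg(o.x[2]-b[2]),g(o.x,w).round(1))
print('knobtop: top',[ (z,unproj('top',T([(538,420)]),z),unproj('side',S([(207,340)]),z)) for z in(.08,.09,.1)])
m=[('gear',(670,225),.028),('feel',(705,420),.01),('drv',(105,430),.013)]
for n,p,z in m: print(n,unproj('top',T([p]),z))
E
```

```text
(1, 0) [ 0.50621067 -0.04438137  0.21404643] 12.263956779704948 0.15920203538473743
(0, 1) [ 0.5108628  -0.04256453  0.21850539] 12.519436917282064 0.5263624004978453
(1, 1) [ 0.50888599 -0.04392306  0.21633503] 12.395084252474376 0.9822532017973344
seat [0.49278713 0.02932875 0.042     ] knob [[ 0.44853557 -0.13827255  0.08      ]] red [[0.4145365  0.01642737 0.026     ]]
boss [[0.48891691 0.02724364 0.116     ]] [[0.49409249 0.01764454 0.116     ]]
(1, 0) [ 0.48914769  0.02674242 -0.27543712] rel deg -28.17646850772066 [ 0.1 -0.2 -0.   0.   0.1  0.3 -0.2 -0.1  0.  -0.  -0.   0.  -0.  -0.
  0.   0. ]
(0, 1) [0.49375484 0.01787623 1.30800915] rel deg 62.54831939056487 [-0.   0.  -0.  -0.   0.   0.   0.  -0.   0.1 -0.2 -0.   0.4  0.1  0.1
 -0.2 -0.3]
(1, 1) [0.49186057 0.02532561 0.35473024] rel deg 7.929461552975261 [ -5.1   4.7  -5.4  -6.5   6.4   5.1   6.   -6.8  -0.4  -7.5  -0.1   5.2
 -14.   -1.2  12.   -1.5]
knobtop: top [(0.08, array([[ 0.445669  , -0.13959227,  0.08      ]]), array([[ 0.45000762, -0.13064538,  0.08      ]])), (0.09, array([[ 0.44551096, -0.1385232 ,  0.09      ]]), array([[ 0.45095956, -0.14624877,  0.09      ]])), (0.1, array([[ 0.44535291, -0.13745413,  0.1       ]]), array([[ 0.4519115 , -0.16185216,  0.1       ]]))]
gear [[ 0.55466613 -0.2155955   0.028     ]]
feel [[ 0.44890526 -0.23899392  0.01      ]]
drv [[0.43573085 0.09197705 0.013     ]]
```

```bash
cat >> h.py <<'E'
from scipy.spatial.transform import Rotation as Ro
def st():
    s=r.read_state();R=Ro.from_quat(s['ee_rot']).as_matrix()
    yaw=np.degrees(np.arctan2(R[1,0],R[0,0]))
    print('t',round(s['t'],2),'pos',(s['ee_pos']*1e3).round(1),'yawx',round(yaw,2),'tiltz',R[:,2].round(3),'F',s['ft_force'].round(2),'T',s['torque'].round(3),'open',round(s['opening'],3),'gf',round(s['gripper_force'],1),'q6',round(s['q'][5],2),'tip',r.tip_extent)
    return s,R,yaw
def go(p,yaw=None):
    s,R,y=st(); d=R.T@(np.array(p)-s['ee_pos'])*1e3
    print('translation',d.round(1),'spin',None if yaw is None else round((y-yaw+180)%360-180,1))
E
python3 - <<'E'
from h import *
go([.491,.028,.22],74.5)
E
```

```text
t 0.1 pos [ 231.8 -606.9  244.7] yawx 20.9 tiltz [-0.     0.001 -1.   ] F [-0.72 -0.06 -0.09] T [-0.007 -0.044 -0.016] open 0.998 gf 0.0 q6 -0.05 tip 0.014
translation [ 468.7 -500.6   25.3] spin -53.6
```

move_arm --deltas '[{"translation":[60,-64,3],"spin":-7},{"translation":[120,-128,6],"spin":-14},{"translation":[180,-192,9],"spin":-21},{"translation":[240,-256,12],"spin":-28},{"translation":[300,-320,15],"spin":-35},{"translation":[360,-384,18],"spin":-42},{"translation":[420,-448,22],"spin":-48},{"translation":[469,-501,25],"spin":-53.6},{"translation":[469,-501,25],"spin":-53.6},{"translation":[469,-501,25],"spin":-53.6},{"translation":[469,-501,25],"spin":-53.6},{"translation":[469,-501,25],"spin":-53.6},{"translation":[469,-501,25],"spin":-53.6},{"translation":[469,-501,25],"spin":-53.6},{"translation":[469,-501,25],"spin":-53.6},{"translation":[469,-501,25],"spin":-53.6}]' --grip -0.5

```text
t: 2.1
ee_pos: [0.4912, 0.0274, 0.2204]
ee_rot: [0.796, 0.605, 0.0, 0.0]
ft_force: [0.0, -0.3, 0.8]
opening: 0.752
gripper_force: 0.0
```

```bash
python3 - <<'E'
from h import *
go([.4915,.0285,.122],74.5)
save('side','s1',(180,90,380,240),4)
E
```

```text
t 2.1 pos [491.2  27.4 220.4] yawx 74.42 tiltz [ 0. -0. -1.] F [ 0.03 -0.34  0.84] T [ 0.011 -0.034 -0.002] open 0.752 gf 0.0 q6 0.27 tip 0.014
translation [ 1.2 -0.  98.4] spin -0.1
```

View pics/s1.png

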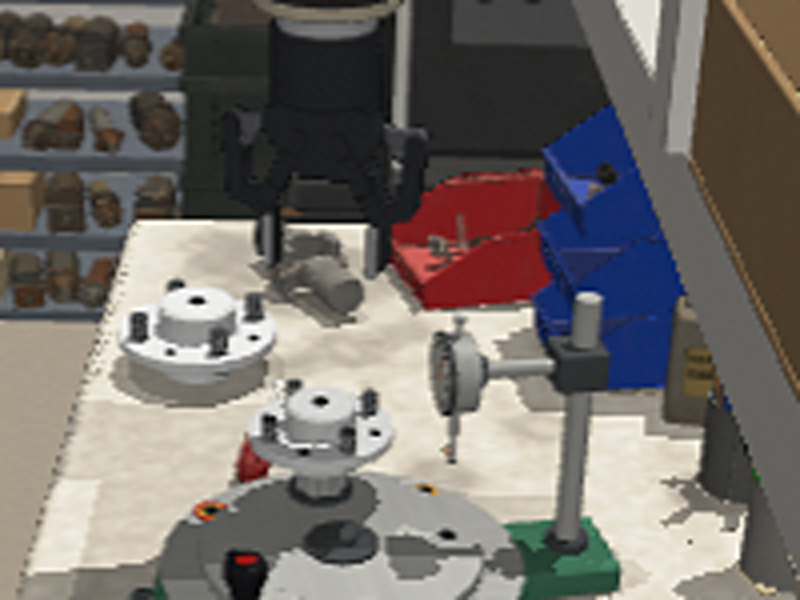

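Picture shows the gripper centred over the hub column: fingertips at crop (270,262) and (375,275), boss at (320,400), dial at (455,370). I'll estimate the true tip height from it.

```bash
python3 - <<'E'
from h import *
P=np.array([.4912,.0274]);u=np.array([np.cos(np.radians(-15.5)),np.sin(np.radians(-15.5))])
for z in(.206,.211,.216,.221):
  q=[np.r_[P+k*.036*u,z] for k in(-1,1)]
  print(z,(proj('side',q)-[180,90])*4)
E
```

```text
0.206 [[266.10220147 268.7209771 ]
 [367.78284922 282.16295818]]
0.211 [[266.10368408 261.97598379]
 [367.97964764 275.34020991]]
0.216 [[266.10520641 255.205576  ]
 [368.17714261 268.49132414]]
0.221 [[266.10676887 248.40962865]
 [368.37533723 261.61616989]]
```

move_arm --deltas '[{"translation":[1,0,30]},{"translation":[1,0,60]},{"translation":[1,0,85]},{"translation":[1,0,98]},{"translation":[1,0,103]},{"translation":[1,0,107]},{"translation":[1,0,107]},{"translation":[1,0,107]}]'

```text
$.deltas[0]: bad value
```

```bash
python3 - <<'E'
from h import *
st()
save('side','s2',(190,130,320,228),6)
E
```

```text
t 2.15 pos [491.2  27.5 220.4] yawx 74.44 tiltz [ 0.  0. -1.] F [ 0.27 -0.03 -0.  ] T [ 0.008 -0.021 -0.02 ] open 0.751 gf 0.0 q6 0.27 tip 0.014
```

View pics/s2.png

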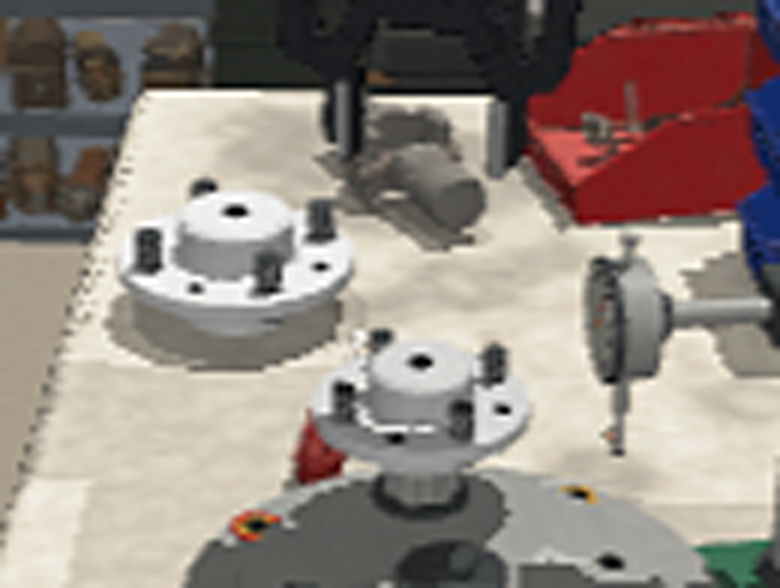

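The call was refused because spin is required in each row. The picture still shows the gripper up, with the hub untouched at (420,400).

move_arm --deltas '[{"translation":[1,0,30],"spin":0},{"translation":[1,0,60],"spin":0},{"translation":[1,0,85],"spin":0},{"translation":[1,0,98],"spin":0},{"translation":[1,0,103],"spin":0},{"translation":[1,0,107],"spin":0},{"translation":[1,0,107],"spin":0},{"translation":[1,0,107],"spin":0}]'

```text
t: 3.2
ee_pos: [0.4919, 0.0291, 0.1138]
ee_rot: [0.796, 0.605, 0.0, 0.0]
ft_force: [-1.2, 0.8, 1.0]
opening: 0.747
gripper_force: 0.0
```

```bash
python3 - <<'E'
from h import *
st()
save('side','s3',(190,130,320,228),6)
E
```

```text
t 3.2 pos [491.9  29.1 113.8] yawx 74.5 tiltz [ 0.001  0.    -1.   ] F [-1.22  0.78  1.04] T [0.018 0.001 0.019] open 0.747 gf 0.0 q6 0.27 tip 0.014
```

View pics/s3.png

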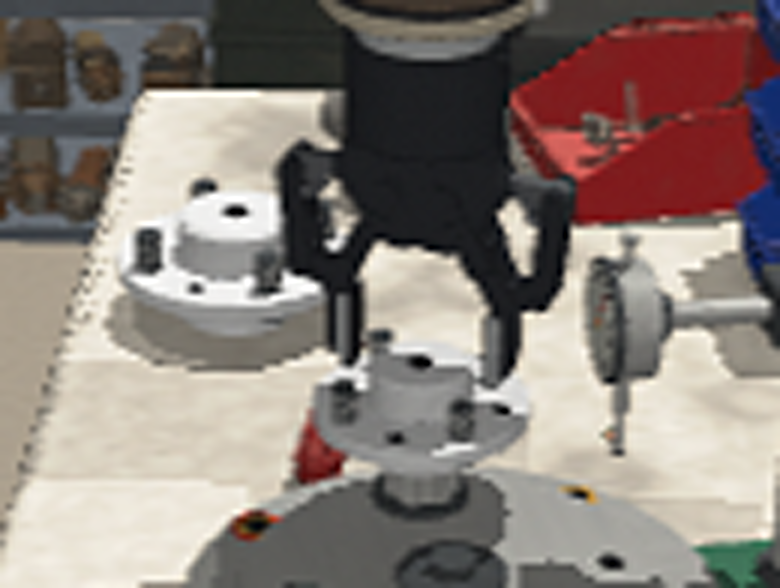

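Fingers sit at (345,365) and (495,385), either side of the boss (420,370) and between the studs, just above the flange. Now turn counter-clockwise.

move_arm --deltas '[{"translation":[0,0,1],"spin":-6},{"translation":[0,0,1],"spin":-12},{"translation":[0,0,1],"spin":-18},{"translation":[0,0,1],"spin":-21},{"translation":[0,0,1],"spin":-24},{"translation":[0,0,1],"spin":-27},{"translation":[0,0,1],"spin":-30},{"translation":[0,0,1],"spin":-33},{"translation":[0,0,1],"spin":-35},{"translation":[0,0,1],"spin":-37}]'

```text
t: 4.5
ee_pos: [0.492, 0.0283, 0.1128]
ee_rot: [0.562, 0.827, -0.0, 0.001]
ft_force: [1.4, -16.0, 2.8]
opening: 0.753
gripper_force: 11.5
```

```bash
python3 - <<'E'
from h import *
st()
save('side','s4',(190,130,320,228),6)
E
```

```text
t 4.5 pos [492.   28.3 112.8] yawx 111.54 tiltz [ 0.001 -0.001 -1.   ] F [  1.42 -15.99   2.85] T [-2.552  0.056 -0.685] open 0.753 gf 11.5 q6 -0.38 tip 0.014
```

View pics/s4.png

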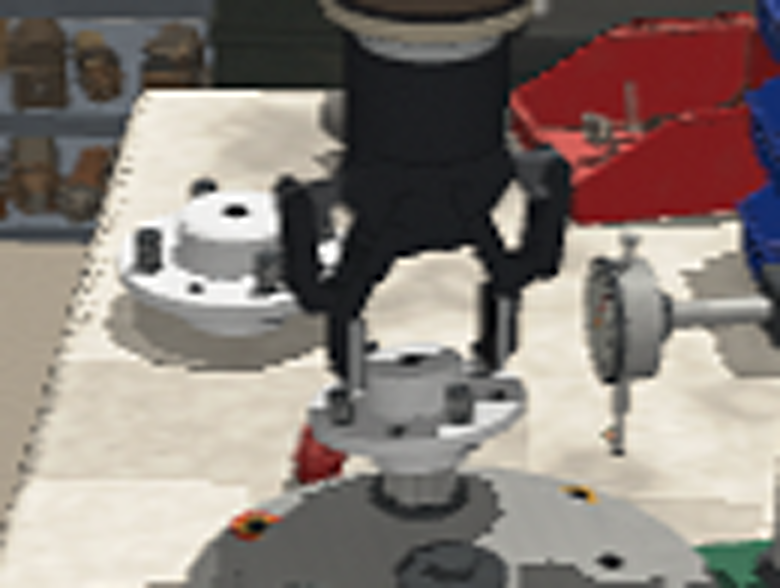

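The hub is tipped: the boss hole has shifted to (408,360) and its right side is raised. From s3, the tips were about 11 mm above the flange, so I pushed too high. Back off, then go lower.

move_arm --deltas '[{"translation":[0,0,0],"spin":5},{"translation":[0,0,0],"spin":10},{"translation":[0,0,0],"spin":15},{"translation":[0,0,0],"spin":20},{"translation":[0,0,0],"spin":24},{"translation":[0,0,0],"spin":24},{"translation":[0,0,0],"spin":24},{"translation":[0,0,0],"spin":24}]'

```text
t: 5.55
ee_pos: [0.4916, 0.0291, 0.1124]
ee_rot: [0.722, 0.692, 0.0, 0.0]
ft_force: [0.9, -0.5, -0.5]
opening: 0.75
gripper_force: 0.0
```

```bash
python3 - <<'E'
from h import *
st()
im=r.get_image('side')[:,:,::-1]
a=cv2.imread('pics/s3_full.png')[150:220,215:300];b=im[150:220,215:300]
f=lambda x:cv2.resize(x,None,fx=4.7,fy=4.7,interpolation=cv2.INTER_CUBIC)
cv2.imwrite('pics/s5.png',np.hstack([f(a),f(b)])); cv2.imwrite('pics/s5_full.png',im)
E
```

```text
t 5.55 pos [491.6  29.1 112.4] yawx 87.55 tiltz [ 0.  0. -1.] F [ 0.93 -0.54 -0.53] T [ 0.008 -0.009  0.   ] open 0.75 gf 0.0 q6 0.04 tip 0.014
```

View pics/s5.png

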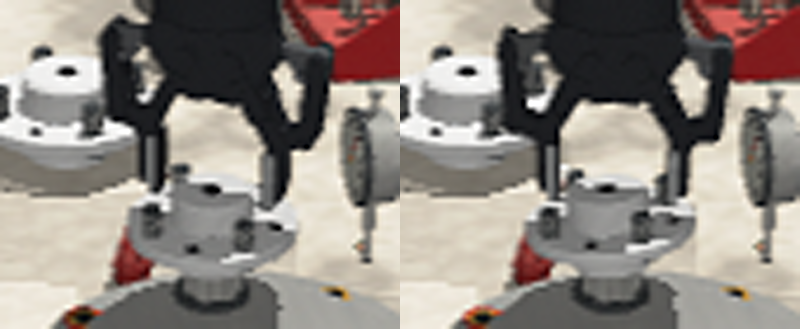

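The hub has settled upright again, turned about +5°: boss hole at (605,188), studs at (548,222), (642,230), (577,183) and (663,188). Lower the tips to about 3 mm above the flange and push slowly.

move_arm --deltas '[{"translation":[0,-1,3],"spin":0},{"translation":[0,-1,5],"spin":0},{"translation":[0,-1,7],"spin":0},{"translation":[0,-1,8.5],"spin":0},{"translation":[0,-1,8.5],"spin":-4},{"translation":[0,-1,8.5],"spin":-8},{"translation":[0,-1,8.5],"spin":-10},{"translation":[0,-1,8.5],"spin":-12},{"translation":[0,-1,8.5],"spin":-13},{"translation":[0,-1,8.5],"spin":-14}]'

```text
t: 6.85
ee_pos: [0.4904, 0.0291, 0.1037]
ee_rot: [0.633, 0.774, -0.0, -0.0]
ft_force: [-1.7, -2.4, 1.5]
opening: 0.748
gripper_force: 19.4
```

```bash
python3 - <<'E'
from h import *
st()
E
```

```text
t 6.85 pos [490.4  29.1 103.7] yawx 101.49 tiltz [-0.  0. -1.] F [-1.73 -2.42  1.46] T [-0.341  0.458 -1.485] open 0.748 gf 19.4 q6 -0.2 tip 0.014
```

A large pure couple (1.5 Nm) with no turning means the hub is blocked, so it is probably already meshed. Test by pressing on the boss with shut fingers.

move_arm --deltas '[{"translation":[0,0,0],"spin":5},{"translation":[0,0,0],"spin":10},{"translation":[0,0,0],"spin":12},{"translation":[0,0,-20],"spin":12},{"translation":[0,0,-40],"spin":12},{"translation":[0,0,-50],"spin":12},{"translation":[0,0,-50],"spin":12}]'

```text
t: 7.72
ee_pos: [0.491, 0.0291, 0.1542]
ee_rot: [0.71, 0.704, 0.0, 0.0]
ft_force: [-0.6, -0.1, -0.3]
opening: 0.746
gripper_force: 0.0
```

move_arm --deltas '[{"translation":[0,0,0],"spin":0},{"translation":[0,0,0],"spin":0},{"translation":[0,0,0],"spin":0},{"translation":[0,0,0],"spin":0},{"translation":[0,0,0],"spin":0},{"translation":[0,0,0],"spin":0}]' --grip 1 --squeeze 20

```text
t: 8.48
ee_pos: [0.4906, 0.0291, 0.1538]
ee_rot: [0.71, 0.704, 0.0, 0.0]
ft_force: [-0.3, -0.3, -0.3]
opening: -0.0
gripper_force: 0.0
```

```bash
python3 - <<'E'
from h import *
go([.491,.0285,.13])
im=r.get_image('side')[:,:,::-1]
a=cv2.imread('pics/s0.png')[150:220,215:300];b=im[150:220,215:300]
f=lambda x:cv2.resize(x,None,fx=4.7,fy=4.7,interpolation=cv2.INTER_CUBIC)
cv2.imwrite('pics/s6.png',np.hstack([f(a),f(b)]))
E
```

```text
t 8.47 pos [490.6  29.1 153.8] yawx 89.5 tiltz [ 0.  0. -1.] F [-0.27 -0.25 -0.27] T [-0.002 -0.055  0.026] open -0.0 gf 0.0 q6 0.01 tip 0.014
translation [-0.6  0.4 23.8] spin None
```

View pics/s6.png

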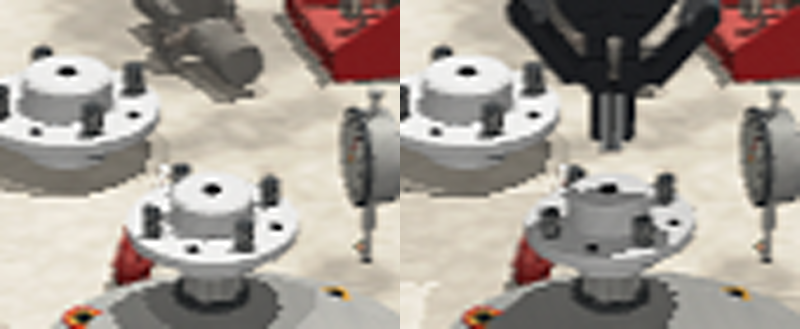

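The hub still sits high, slightly tilted to the left (boss hole at (608,188)), and the shut fingers are above the boss centre. Press gently and watch the height.

move_arm --deltas '[{"translation":[-0.6,0.4,12],"spin":0},{"translation":[-0.6,0.4,20],"spin":0},{"translation":[-0.6,0.4,24],"spin":0},{"translation":[-0.6,0.4,26],"spin":0},{"translation":[-0.6,0.4,28],"spin":0},{"translation":[-0.6,0.4,28],"spin":0}]'

```text
t: 9.28
ee_pos: [0.491, 0.0286, 0.1258]
ee_rot: [0.71, 0.704, 0.0, 0.0]
ft_force: [0.0, 0.4, 0.3]
opening: 0.006
gripper_force: 0.0
```

move_arm --deltas '[{"translation":[0,0,1],"spin":0},{"translation":[0,0,2],"spin":0},{"translation":[0,0,2.5],"spin":0},{"translation":[0,0,3],"spin":0}]'

```text
t: 9.78
ee_pos: [0.492, 0.0285, 0.1236]
ee_rot: [0.71, 0.704, 0.001, 0.001]
ft_force: [0.1, -1.7, 10.7]
opening: -0.003
gripper_force: 5.1
```

move_arm --deltas '[{"translation":[0,0,1],"spin":0},{"translation":[0,0,1.5],"spin":0},{"translation":[0,0,2],"spin":0},{"translation":[0,0,2],"spin":0}]'

```text
t: 10.28
ee_pos: [0.4908, 0.0286, 0.1207]
ee_rot: [0.71, 0.704, -0.0, -0.0]
ft_force: [-0.3, 0.2, 0.3]
opening: 0.0
gripper_force: 0.0
```

Something gave, so it is moving down. Continue.

move_arm --deltas '[{"translation":[0,0,1.5],"spin":0},{"translation":[0,0,3],"spin":0},{"translation":[0,0,4.5],"spin":0},{"translation":[0,0,6],"spin":0}]'

```text
t: 10.78
ee_pos: [0.4911, 0.0285, 0.1147]
ee_rot: [0.71, 0.704, 0.0, 0.0]
ft_force: [-0.5, 0.8, 4.4]
opening: 0.003
gripper_force: 2.0
```

move_arm --deltas '[{"translation":[0,0,1.5],"spin":0},{"translation":[0,0,3],"spin":0},{"translation":[0,0,4.5],"spin":0},{"translation":[0,0,6],"spin":0}]'

```text
t: 11.28
ee_pos: [0.4907, 0.0286, 0.1085]
ee_rot: [0.71, 0.704, -0.0, -0.0]
ft_force: [0.2, 1.1, -0.4]
opening: 0.0
gripper_force: 0.0
```

move_arm --deltas '[{"translation":[0,0,1.5],"spin":0},{"translation":[0,0,3],"spin":0},{"translation":[0,0,4],"spin":0},{"translation":[0,0,4.5],"spin":0},{"translation":[0,0,5],"spin":0},{"translation":[0,0,5],"spin":0}]'

```text
t: 12.02
ee_pos: [0.4911, 0.0286, 0.104]
ee_rot: [0.71, 0.704, 0.0, 0.0]
ft_force: [-1.1, -0.1, 4.4]
opening: 0.0
gripper_force: 2.2
```

move_arm --deltas '[{"translation":[0,0,0.5],"spin":0},{"translation":[0,0,1],"spin":0},{"translation":[0,0,1.5],"spin":0},{"translation":[0,0,1.5],"spin":0}]'

```text
t: 12.52
ee_pos: [0.4923, 0.0288, 0.1038]
ee_rot: [0.71, 0.704, 0.001, 0.001]
ft_force: [-3.7, 3.7, 32.7]
opening: -0.0
gripper_force: 16.3
```

Stops firmly at TCP z 0.1038, so the boss is at 0.090: home. Lift and move above the knob, logging joints to check reach for the inner part of the arc.

```bash
python3 - <<'E'
from h import *
go([.4506,-.139,.16],0)
print(r.read_state()['q'].tolist())
E
```

```text
t 12.53 pos [492.3  28.8 103.8] yawx 89.49 tiltz [ 0.003  0.    -1.   ] F [-3.71  3.7  32.68] T [ 0.63   0.577 -0.083] open -0.0 gf 16.3 q6 0.01 tip 0.014
translation [-168.1  -40.1  -56.3] spin 89.5
[-0.0032992087085478867, 0.4712730167213747, 2.0811515144248136, 0.0005292588297057531, 0.5859918071331707, 0.005170129720806612]
```

move_arm --deltas '[{"translation":[0,0,-30],"spin":0},{"translation":[0,0,-56],"spin":0},{"translation":[-40,-10,-56],"spin":10},{"translation":[-80,-20,-56],"spin":20},{"translation":[-120,-30,-56],"spin":30},{"translation":[-168,-40,-56],"spin":40},{"translation":[-168,-40,-56],"spin":50},{"translation":[-168,-40,-56],"spin":60},{"translation":[-168,-40,-56],"spin":70},{"translation":[-168,-40,-56],"spin":80},{"translation":[-168,-40,-56],"spin":89.5},{"translation":[-168,-40,-56],"spin":89.5},{"translation":[-168,-40,-56],"spin":89.5}]' --grip -1

```text
t: 14.15
ee_pos: [0.4495, -0.1391, 0.1583]
ee_rot: [1.0, 0.002, 0.0, 0.0]
ft_force: [0.6, -0.2, -0.4]
opening: 1.003
gripper_force: 0.0
```

```bash
python3 - <<'E'
from h import *
go([.4506,-.139,.077],0)
print(r.read_state()['q'].tolist())
save('side','s7',(190,150,330,250),5);save('top','t7')
E
```

```text
t 14.15 pos [ 449.5 -139.1  158.3] yawx 0.23 tiltz [ 0. -0. -1.] F [ 0.59 -0.21 -0.43] T [ 0.005 -0.06  -0.022] open 1.003 gf 0.0 q6 1.2 tip 0.014
translation [ 1.1 -0.1 81.3] spin 0.2
[-0.36456321745810144, 0.35568184476622694, 2.0857774998651406, -2.0656692567297003e-05, 0.700094937888599, 1.2022558239050116]
```

```bash
python3 - <<'E'
import numpy as np
from scipy.optimize import least_squares as LS, fsolve
D=[(.4807,1.5968,.6489,.2447),(.4713,2.0812,.4922,.1038),(.3557,2.0858,.4695,.1583)]
def fk(p,a,b): 
    r0,z0,L1,L2,e=p;s=a+b
    return np.array([r0+L1*np.sin(a)+L2*np.sin(s)+e*np.cos(s),z0+L1*np.cos(a)+L2*np.cos(s)-e*np.sin(s)])
o=LS(lambda p:np.r_[np.concatenate([fk(p,a,b)-[x,z] for a,b,x,z in D])*1e3,(p-[0,0,.6,.6,0])*1e-2],[0,0,.6,.6,0]);print(o.x,o.fun.round(2))
for z in(.07,.092,.12):
  for rho in(.45,.43,.41,.394,.38):
    q=fsolve(lambda q:fk(o.x,*q)-[rho,z],[.4,2.3]);print(z,rho,q.round(2),'q5',round(np.pi-q.sum(),2))
E
```

```text
[-0.00262828 -0.0488618   0.60349131  0.44290278  0.03047482] [-0.01 -0.05 -0.07 -0.15  0.09  0.19 -0.   -0.    0.   -0.    0.  ]
0.07 0.45 [0.5 2.2] q5 0.45
0.07 0.43 [0.48 2.24] q5 0.42
0.07 0.41 [0.46 2.28] q5 0.39
0.07 0.394 [0.45 2.32] q5 0.37
0.07 0.38 [0.44 2.35] q5 0.35
0.092 0.45 [0.45 2.18] q5 0.51
0.092 0.43 [0.43 2.22] q5 0.48
0.092 0.41 [0.42 2.27] q5 0.46
0.092 0.394 [0.4 2.3] q5 0.44
0.092 0.38 [0.39 2.33] q5 0.42
0.12 0.45 [0.4  2.16] q5 0.58
0.12 0.43 [0.38 2.2 ] q5 0.56
0.12 0.41 [0.36 2.25] q5 0.54
0.12 0.394 [0.34 2.28] q5 0.52
0.12 0.38 [0.33 2.31] q5 0.51
```

Reach is fine within the joint limits. Descend over the knob.

move_arm --deltas '[{"translation":[-1,0,30],"spin":0},{"translation":[-1,0,55],"spin":0},{"translation":[-1,0,70],"spin":0},{"translation":[-1,0,77],"spin":0},{"translation":[-1,0,81],"spin":0},{"translation":[-1,0,81],"spin":0}]'

```text
t: 15.0
ee_pos: [0.4487, -0.1392, 0.0775]
ee_rot: [1.0, 0.0, 0.0, 0.0]
ft_force: [-0.0, 0.3, 0.4]
opening: 1.001
gripper_force: 0.0
```

move_arm --deltas '[{"translation":[0,0,0],"spin":0},{"translation":[0,0,0],"spin":0},{"translation":[0,0,0],"spin":0},{"translation":[0,0,0],"spin":0},{"translation":[0,0,0],"spin":0},{"translation":[0,0,0],"spin":0}]' --grip 1 --squeeze 50

```text
t: 15.75
ee_pos: [0.4493, -0.1391, 0.0778]
ee_rot: [1.0, -0.0, 0.001, 0.0]
ft_force: [2.7, 4.1, 8.0]
opening: 0.311
gripper_force: 48.6
```

move_arm --deltas '[{"translation":[0,0,-4],"spin":0},{"translation":[0,0,-8],"spin":0},{"translation":[0,0,-12],"spin":0},{"translation":[0,0,-15],"spin":0},{"translation":[0,0,-15],"spin":0}]'

```text
t: 16.38
ee_pos: [0.4487, -0.1389, 0.0924]
ee_rot: [1.0, -0.0, 0.0, -0.0]
ft_force: [3.7, 5.7, -8.1]
opening: 0.31
gripper_force: 49.6
```

```bash
python3 - <<'E'
from h import *
s,R,y=st()
# arc about base axis; knob assumed at commanded TCP - (3.5,0) mm
c=np.array([506.2,-44.4]);p=np.array([448.9,-139.1]);k=p-[3.5,0];print(np.linalg.norm(k-c))
for a in range(0,91,6):
    t=-np.radians(a);v=k-c;w=np.array([[np.cos(t),-np.sin(t)],[np.sin(t),np.cos(t)]])@v
    d=np.r_[c+w-k,0];print(a,(R.T@d).round(1))
E
```

```text
t 16.38 pos [ 448.7 -138.9   92.4] yawx -0.01 tiltz [ 0.  0. -1.] F [ 3.68  5.7  -8.05] T [ 0.69  -0.684 -0.017] open 0.31 gf 49.6 q6 1.21 tip 0.014
112.53768257788144
0 [0. 0. 0.]
6 [-9.6 -6.9 -0. ]
12 [-18.4 -14.7  -0. ]
18 [-26.3 -23.4  -0. ]
24 [-33.3 -32.9  -0. ]
30 [-39.2 -43.1  -0. ]
36 [-44.1 -53.8  -0. ]
42 [-47.8 -65.   -0. ]
48 [-50.3 -76.5   0. ]
54 [-51.6 -88.2   0. ]
60 [ -51.6 -100.     0. ]
66 [ -50.5 -111.7    0. ]
72 [ -48.1 -123.3    0. ]
78 [ -44.5 -134.5    0. ]
84 [ -39.8 -145.3    0. ]
90 [ -33.9 -155.5    0. ]
```

Lift force of about 8 N matches the spring at 15 mm. Swing along the arc.

move_arm --deltas '[{"translation":[-4.9,-3.3,0],"spin":0},{"translation":[-9.6,-6.9,0],"spin":0},{"translation":[-18.4,-14.7,0],"spin":0},{"translation":[-26.3,-23.4,0],"spin":0},{"translation":[-33.3,-32.9,0],"spin":0},{"translation":[-33.3,-32.9,0],"spin":0}]'

```text
t: 17.12
ee_pos: [0.4152, -0.1054, 0.0924]
ee_rot: [1.0, 0.0, 0.0, -0.0]
ft_force: [4.9, 3.7, -8.4]
opening: 0.309
gripper_force: 50.1
```

```bash
python3 - <<'E'
from h import *
st()
E
```

```text
t 17.12 pos [ 415.2 -105.4   92.4] yawx 0.01 tiltz [ 0.001  0.    -1.   ] F [ 4.89  3.69 -8.44] T [ 0.63  -0.823  0.032] open 0.309 gf 50.1 q6 1.25 tip 0.014
```

move_arm --deltas '[{"translation":[-5.9,-10.2,0],"spin":0},{"translation":[-10.8,-20.9,0],"spin":0},{"translation":[-14.5,-32.1,0],"spin":0},{"translation":[-17,-43.6,0],"spin":0},{"translation":[-18.3,-55.3,0],"spin":0},{"translation":[-18.3,-67.1,0],"spin":0},{"translation":[-17.2,-78.8,0],"spin":0},{"translation":[-14.8,-90.4,0],"spin":0},{"translation":[-11.2,-101.6,0],"spin":0},{"translation":[-9,-107,0],"spin":0},{"translation":[-9,-107,0],"spin":0}]'

```text
t: 18.5
ee_pos: [0.4069, 0.0012, 0.0925]
ee_rot: [1.0, 0.0, 0.001, 0.0]
ft_force: [6.8, -3.2, -7.7]
opening: 0.31
gripper_force: 50.4
```

```bash
python3 - <<'E'
from h import *
st();save('side','s8');save('top','t8')
E
```

```text
t 18.5 pos [406.9   1.2  92.5] yawx 0.05 tiltz [ 0.002 -0.    -1.   ] F [ 6.76 -3.23 -7.68] T [-0.516 -1.087 -0.002] open 0.31 gf 50.4 q6 1.5 tip 0.014
```

move_arm --deltas '[{"translation":[2.5,-5.4,0],"spin":0},{"translation":[5.5,-10.6,0],"spin":0},{"translation":[8.8,-15.6,0],"spin":0},{"translation":[8.8,-15.6,0],"spin":0},{"translation":[8.8,-15.6,3],"spin":0},{"translation":[8.8,-15.6,6],"spin":0},{"translation":[8.8,-15.6,9],"spin":0},{"translation":[8.8,-15.6,9],"spin":0}]'

```text
t: 19.6
ee_pos: [0.4153, 0.0165, 0.0833]
ee_rot: [1.0, 0.0, 0.001, 0.0]
ft_force: [5.7, -3.3, -5.3]
opening: 0.31
gripper_force: 50.7
```

```bash
python3 - <<'E'
from h import *
st()
E
```

```text
t 19.6 pos [415.3  16.5  83.3] yawx 0.01 tiltz [ 0.001 -0.    -1.   ] F [ 5.72 -3.31 -5.34] T [-0.558 -0.865 -0.011] open 0.31 gf 50.7 q6 1.54 tip 0.014
```

Lift is about 6 mm with the spring still pulling, so the pin has entered. Lower fully, then let go.

move_arm --deltas '[{"translation":[0,0,2],"spin":0},{"translation":[0,0,4],"spin":0},{"translation":[0,0,5.5],"spin":0},{"translation":[0,0,5.5],"spin":0}]'

```text
t: 20.1
ee_pos: [0.4154, 0.0165, 0.078]
ee_rot: [1.0, 0.0, 0.001, 0.0]
ft_force: [5.0, -2.7, -3.9]
opening: 0.312
gripper_force: 50.9
```

move_arm --deltas '[{"translation":[0,0,0],"spin":0},{"translation":[0,0,0],"spin":0},{"translation":[0,0,0],"spin":0},{"translation":[0,0,0],"spin":0},{"translation":[0,0,0],"spin":0},{"translation":[0,0,0],"spin":0}]' --grip -1

```text
t: 20.85
ee_pos: [0.415, 0.0164, 0.0778]
ee_rot: [1.0, 0.0, -0.0, -0.0]
ft_force: [-0.5, 0.2, -0.2]
opening: 1.001
gripper_force: 0.0
```

move_arm --deltas '[{"translation":[0,0,-25],"spin":0},{"translation":[0,0,-50],"spin":0},{"translation":[0,0,-80],"spin":0},{"translation":[0,50,-100],"spin":0},{"translation":[0,100,-100],"spin":0},{"translation":[0,150,-100],"spin":0},{"translation":[0,200,-100],"spin":0},{"translation":[0,250,-100],"spin":0},{"translation":[0,250,-100],"spin":0}]'

```text
t: 21.98
ee_pos: [0.4151, -0.2367, 0.1778]
ee_rot: [1.0, -0.002, 0.0, 0.0]
ft_force: [-0.9, 0.5, -0.1]
opening: 0.996
gripper_force: 0.0
```

```bash
python3 - <<'E'
from h import *
st()
a=r.get_image('top')[140:240,205:325,::-1];b=r.get_image('side')[150:270,205:345,::-1]
f=lambda x,s:cv2.resize(x,s,interpolation=cv2.INTER_CUBIC)
cv2.imwrite('pics/e.png',np.hstack([f(a,(400,333)),f(b,(389,333))]))
E
```

```text
t 21.98 pos [ 415.1 -236.7  177.8] yawx -0.2 tiltz [ 0.001 -0.001 -1.   ] F [-0.9   0.52 -0.05] T [ 0.047 -0.015  0.003] open 0.996 gf 0.0 q6 0.99 tip 0.014
```

View pics/e.png

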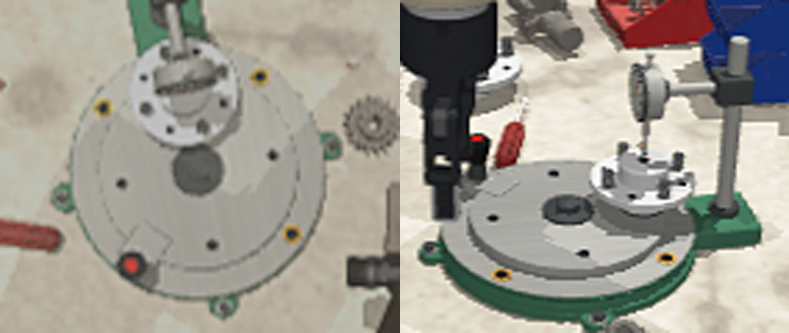

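The final picture shows the hub seated low under the gauge tip (645,160 in the side half), the knob over the red-ringed hole position (130,265 in the top half), and the loose tools unmoved. The last pull of 3.9 N matches the plunger at lift 0.

```bash
python3 -c "
from bench import r
print(r.job_done())"
```

```text
the job is handed in; nothing more can be done
None
```

I've handed the job in, with no verdict shown. The hub is pressed home, and the table is swung a quarter turn so the hub sits under the gauge. By force and final picture, the plunger is down in the red-ringed hole; the gauge and loose tools look untouched. The hub tipped briefly when I first pushed it too high, and the final press righted it.

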